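Put the battery packs away and lay the log board on the bin

ROBOT

A 6-joint arm with a two-finger parallel gripper is mounted at the origin on the work surface. World frame = base frame: x ahead of the robot, y to its left, z up, the work surface at z = 0. Lengths are in m, angles in rad, forces in N, time in s.
With the tool pointing down it reaches from about 0.35 to 0.775 m from the base axis. Payload 5.5 kg.
Tool frame: the origin (TCP) lies at the very end of the fingers, on their centre line; the grasp point (between the pads) lies 19 mm behind it (pinch_z is the distance from the TCP to the grasp point, in m); z points along the fingers, y is the line along which they close (so a half turn about z gives the same grasp; the last joint's range is limited). The gripper opens to 85 mm and grips with 20 to 120 N. Pads are 22 mm wide; open, the fingers measure 114 mm over their backs; the gripper's body (76 mm by 85 mm) begins 54 mm behind the grasp point. The pads swing forward as they close: fully open they stand 13 mm farther back than shut.
Start: joints at [-1.329, 0.313, 0.046, 1.304, 0, 1.431], TCP at [0.214, -0.534, 0.231] pointing down, gripper open.
Joint ranges: [-2.76, 2.76], [-0.86, 1.69], [-1.03, 1.26], [-2.2, 2.34], [-1.47, 1.5], [-3.14, 3.14]. Speed limits (rad/s): [2.57, 2.57, 3.14, 3.14, 3.14, 3.14].

INTERFACE

Orientations are given as a unit quaternion [w, x, y, z].
In Python, from rig import * gives the robot as it stands. The module is installed in compiled form; this text tells all that it offers.
- The arm moves only by the shell command python3 -m inch 'ROWS' [FORCE]. ROWS is a JSON object of lists of equal length, an entry for each row: "fingers": the opening, from 0 (shut) to 1 (fully open); "travel": the shift along the tool's x, y, z in m, a list of three; "rot": the turn, a rotation vector about the tool's x, y, z in degrees, a list of three. In form: {"fingers": [fingers, ...], "travel": [[x, y, z], ...], "rot": [[ax, ay, az], ...]}. A call has 1 to 8 rows; each row shifts and turns the commanded pose from where the row before left it, along the tool's axes as they then stand; what a row does not reach is not made up. A row lasts 1/8 s, in which the tool goes at most 62.5 mm and 10.7 degrees, less where a joint would pass 70% of its speed; a pose out of reach is approached as far as the arm can. A call is refused whole if a number of a shift passes 0.0625 or a number of a turn 10.7, either way. A call with a gripper value outside its range is refused whole. The fingers move at their own pace and stop on an object; FORCE is the grip in N (left out, the last holds). Time passes only in rows, so rows that do not move let the fingers close. It gives the time, the measured TCP pose, the force, the opening and the grip force at its end, in the units of the state.
- get_obs(): the state, without advancing time (a new reading comes with each control period).
- read_camera(name): name is "side" or "top"; returns a dict with "frame" (420x560x3 uint8, red, green, blue), "camera_matrix" (3x3 intrinsics, pixels), "origin" and "attitude" of the camera in the world. Camera axes: x right, y up, looking along -z (the intrinsics and any distortion apply to the point x, -y, -z); pixel columns grow to the right and rows downward; lengths in m; the calibration is good to about 2 mm. A picture is of the moment at which its call begins. There is no depth.
- job_done(): hands the job in; it is judged then, once.
The state is a dict: "time_s": time; "q": joint angles; "dq": joint speeds; "joint_torque": joint torques, N m; "ee_pos": TCP position; "ee_rot": TCP orientation; "wrist_force": force on the tool from outside, world axes, zero at the start; "moment": the same for the moment, N m; "width": finger opening in m; "grip_force": force on a finger pad.
Only numpy, scipy, OpenCV 4.12 (cv2) and the standard library are available. Lean on these libraries where they do the work, as an engineer would, in place of code of your own. Each camera call takes 0.05 s, during which the arm holds its last target. There are 200 camera calls.

TASK

Draw the battery bin's sliding cover out by its knob until it clicks fully open, put every battery pack that lies on the counter into the bin, then push the cover fully home. Slide the log board out from under the stack of kit boxes, without lifting or toppling the boxes, which stay neatly stacked where they are behind the stop rail, and lay it flat on the middle of the closed cover. Leave the other things on the counter alone.

Things in the scene. Friction and masses are not known exactly. Their poses are not given: they have to be found in the camera images.
- bin: Grey steel battery bin fixed to the counter, open-topped, outside 250 (its x) x 140 (its y) x 60 mm high, walls and floor 5 mm thick; origin at the centre of its underside. A flat aluminium cover slides on its rim along the bin's y. Inside, four packs fit side by side in one layer, each lying along the bin's y.
- cover (a joint): How far the sliding cover is drawn out, in m: 0 fully home (shut), 0.115 fully out, towards the bin's +y. Out, it frees the bin's inside from y = -0.065 to +0.047 in the bin's frame. It slides with about 1 N of friction; a click stop holds it within the last 9 mm at either end, draws it on to the end there, and takes about 5 N to overcome.
- cover_mid (a point): Centre of the cover's upper face, which is flat, 250 mm (its x) x 138 mm (its y), 65.5 mm above the counter; it moves with the cover and has the bin's axes.
- knob_grip (a point): Grip point on the cover's black upright knob: a round post of 28 mm diameter standing from 65 to 101 mm above the counter on a small tab beyond the cover's +y edge; the point is on its axis, 17 mm below its top, and moves with the cover.
- rail: Low dark steel stop rail fixed beside the stack: a crossbar 160 mm long (its x), 6 mm thick (its y), from 16 to 52 mm above the counter, on posts at x = +-80 mm; origin on the counter under the bar's middle. The stack stands on its -y side; the log board's tongue passes under the bar to the +y side. The bar holds the boxes back when the board is drawn out along the rail's +y.
- board: Loose plywood log board under the boxes: a plate 100 (its x) x 110 (its y) x 10 mm thick, origin at the centre of its underside, with a tongue 34 mm wide running 85 mm out from its +y edge. On the tongue's end a dark wooden handle block 30 (x) x 40 mm (y), its top 32 mm above the underside, its centre 120 mm from the origin along +y. 0.14 kg. Drawn out 125 mm it is clear of the boxes.
- box0: Light flat kit box, 100 mm (its x) x 110 mm (its y) x 24 mm high, about 60 g; origin at the centre of its underside. Lowest box of the stack; it rests on the log board.
- box1: Light flat kit box, 100 mm (its x) x 110 mm (its y) x 24 mm high, about 60 g; origin at the centre of its underside. Middle box of the stack.
- box2: Light flat kit box, 100 mm (its x) x 110 mm (its y) x 24 mm high, about 60 g; origin at the centre of its underside. Top box of the stack.
- pack0: Loose hard-case battery pack, a black block with a grey band, 28 mm wide (its x) x 80 mm long (its y) x 32 mm high, about 0.13 kg, lying on the counter; origin at the centre of its underside. All packs are alike; two to four of the four are present.
- pack1: Loose hard-case battery pack, a black block with a grey band, 28 mm wide (its x) x 80 mm long (its y) x 32 mm high, about 0.13 kg, lying on the counter; origin at the centre of its underside. All packs are alike; two to four of the four are present.
- pack2: Loose hard-case battery pack, a black block with a grey band, 28 mm wide (its x) x 80 mm long (its y) x 32 mm high, about 0.13 kg, lying on the counter; origin at the centre of its underside. All packs are alike; two to four of the four are present.
- pack3: Loose hard-case battery pack, a black block with a grey band, 28 mm wide (its x) x 80 mm long (its y) x 32 mm high, about 0.13 kg, lying on the counter; origin at the centre of its underside. All packs are alike; two to four of the four are present.
- mug: White mug, 76 mm wide, 90 mm high; a bystander at the back. Origin at the centre of its foot.
- tape: Roll of packing tape lying flat, 100 mm across, 36 mm high; a bystander at the back. Origin at the centre of its underside.
- can: Spray can, 52 mm diameter, 150 mm high, a bystander at the back. Origin at the centre of its foot.
- tyre: Model car tyre lying flat, 68 mm across, 30 mm high; a bystander in front of the stack. Origin at the centre of its underside.
- driver: Screwdriver, 170 mm long, a bystander lying near the robot. Origin below its middle.
- glue: Small glue bottle, 40 mm diameter, 90 mm high, a bystander near the robot, on the bin's side. Origin at the centre of its foot.
Things that resemble listed ones, but are neither listed nor needed, are in the scene too. What is shaped like the box2 but turquoise is not meant. What is shaped like the pack2 but red is not meant.

How it is judged:
On the way, in this order (a step that is already met when the one before it is completed fails the run):
1. the cover is drawn fully out (past its click, at least 108 of 115 mm) (value of joint cover above 0.108 m), for 0.2 s.
2. every pack present is in the bin (x of pack0 in the frame of bin between -0.118 and 0.118 m and y of pack0 in the frame of bin between -0.065 and 0.065 m and z of pack0 in the frame of bin between -0.002 and 0.045 m and x of pack1 in the frame of bin between -0.118 and 0.118 m and y of pack1 in the frame of bin between -0.065 and 0.065 m and z of pack1 in the frame of bin between -0.002 and 0.045 m and x of pack2 in the frame of bin between -0.118 and 0.118 m and y of pack2 in the frame of bin between -0.065 and 0.065 m and z of pack2 in the frame of bin between -0.002 and 0.045 m and x of pack3 in the frame of bin between -0.118 and 0.118 m and y of pack3 in the frame of bin between -0.065 and 0.065 m and z of pack3 in the frame of bin between -0.002 and 0.045 m), for 0.2 s.
3. the cover is pushed home (within 8 mm) over the packs (all of step 2 and value of joint cover below 0.008 m), for 0.2 s.
At the end, for the whole second after the job is handed in: Packs in the bin, below its rim; cover home within 8 mm; log board flat (4.5 degrees) on the cover, plate centre within 50 mm of the cover centre; kit boxes level on the counter, stacked in their order, within 35 mm of their place behind the rail; all at rest (all of step 3 and horizontal distance between board and cover_mid below 0.05 m and angle between board's own z axis and vertical below 0.08 rad and z of board in the frame of cover_mid between -0.004 and 0.006 m and linear speed of each of board, box0, box1, box2 below 0.02 m/s and x of box0 in the frame of rail between -0.035 and 0.035 m and y of box0 in the frame of rail between -0.105 and -0.04 m and angle between each of box0, box1, box2's own z axis and vertical below 0.1 rad and height (world z) of box0 between -0.006 and 0.006 m and x of box1 in the frame of rail between -0.035 and 0.035 m and y of box1 in the frame of rail between -0.105 and -0.04 m and height (world z) of box1 between 0.018 and 0.03 m and x of box2 in the frame of rail between -0.035 and 0.035 m and y of box2 in the frame of rail between -0.105 and -0.04 m and height (world z) of box2 between 0.042 and 0.054 m); the robot touches nothing.
It fails at once if a kit box is lifted more than 15 mm (height (world z) of box0 above 0.025 m or height (world z) of box1 above 0.049 m or height (world z) of box2 above 0.073 m).
It fails at once if a kit box tips over (more than 20 degrees) (angle between any of box0, box1, box2's own z axis and vertical above 0.35 rad).
It fails at once if the mug, spray can or glue bottle is knocked over (angle between any of mug, can, glue's own z axis and vertical above 0.6 rad).
It fails at once if a bystander is pushed more than 8 cm (distance of any of mug, can, glue, tape, tyre, driver from where it was at the start of the episode above 0.08 m).
Of pack0, pack1, pack2, pack3 only 2 to 4 are there at a start; the rules pass over those that are not, and their reading is None.
At some moment in a run one of pack0, pack1, pack2, pack3 may be knocked a few centimetres aside while the robot is not near it.
Once in a run the grip may slacken for a moment while it holds something.
It also fails if it takes over 210 s, if anything falls off the work surface, if the arm or the gripper's body presses on something with over 40 N, if the wrist force passes 120 N, or if a joint passes its speed limit or range.

## Working session

There is one attempt and no reset: what is moved stays moved. The work goes in short steps, Python scripts to look and compute and a shell command to move; the robot and the scene stay as the last step left them, time stands still between calls to the robot, and variables do not carry over. Pictures are saved under pics/ and viewed, at most 14 in all, crops included, and the job is handed in when it is done.

```bash
mkdir -p pics; python3 - <<'E'
from rig import *
import cv2
for n in("top","side"):
    c=read_camera(n); cv2.imwrite(f"pics/{n}0.png",cv2.resize(c["frame"][:,:,::-1],(800,600),interpolation=cv2.INTER_CUBIC))
    print(n,c["camera_matrix"],c["origin"],c["attitude"],[k for k in c])
    import numpy as np; np.save(f"{n}0.npy",c["frame"])
print(get_obs())
E
```

```text
top [[508.24163882   0.         277.82050743]
 [  0.         508.24163882 207.53947154]
 [  0.           0.           1.        ]] [ 3.39561082e-01 -1.49053653e-04  1.36756507e+00] [ 0.71298912  0.05312894 -0.06935216 -0.69571122] ['frame', 'camera_matrix', 'origin', 'attitude']
side [[405.58413976   0.         284.85656678]
 [  0.         405.58413976 213.00363201]
 [  0.           0.           1.        ]] [ 0.44980162 -0.78144129  0.7260289 ] [ 0.90089234  0.42872803 -0.01835401 -0.06517969] ['frame', 'camera_matrix', 'origin', 'attitude']
{'time_s': 0.1, 'q': array([-1.32863165e+00,  3.13909741e-01,  4.51122551e-02,  1.30357636e+00,
        1.54903745e-05,  1.43116947e+00]), 'dq': array([-0.00175029, -0.00025986,  0.00432022, -0.00048558,  0.00047065,
        0.00116589]), 'joint_torque': array([ 1.65344434e-03, -4.81723917e+01,  2.99244583e+01,  1.27278134e-02,
       -1.72178111e-04,  1.54832435e-05]), 'ee_pos': array([ 0.21411147, -0.53318094,  0.23051492]), 'ee_rot': array([-7.88119681e-04,  9.81834363e-01,  1.89738402e-01, -3.26860993e-05]), 'wrist_force': array([ 0.14491494, -0.19047439,  0.53276041]), 'moment': array([ 0.00399952, -0.02961387, -0.04797904]), 'grip_force': 0.0, 'width': 0.08520301745027685}
```

View pics/top0.png

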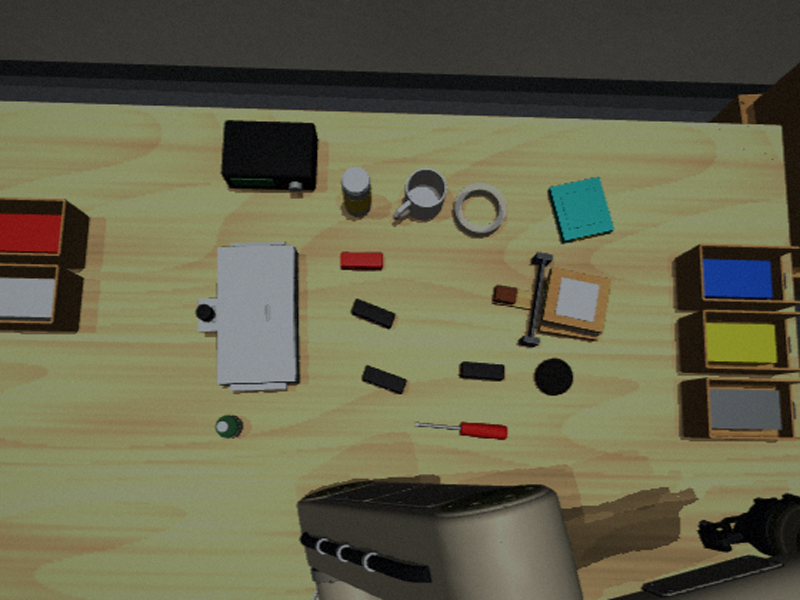

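View pics/side0.png

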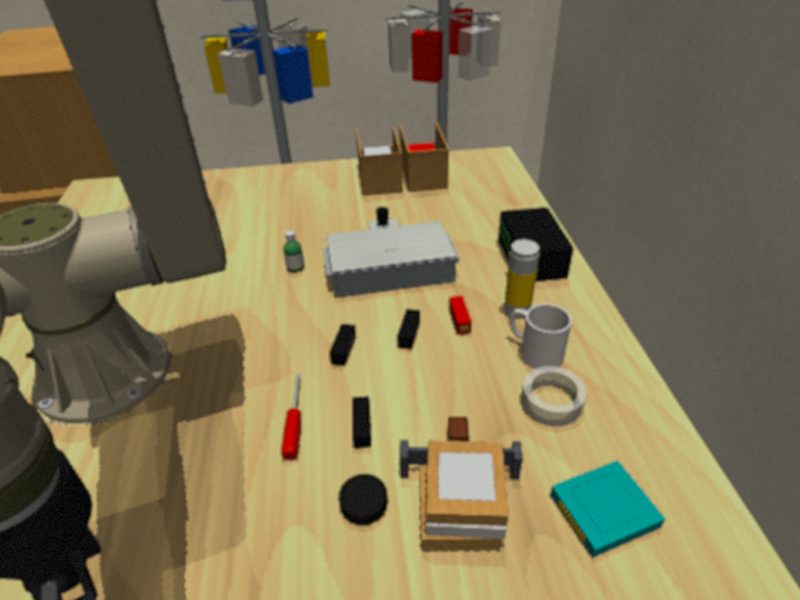

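The top view shows the bin with its knob at (205,313), three black packs at (373,313), (384,380) and (482,371), and the handle block at (505,295). The rail is at about (538,300) and the stack at (577,303). The red pack and the turquoise box are the decoys. The side view agrees.

```bash
cat > h.py <<'E'
import numpy as np, cv2
from scipy.spatial.transform import Rotation as R
from scipy.optimize import minimize
from rig import *
CAM={}
def shot(n,save=None,crop=None,scale=800/560):
    c=read_camera(n); CAM[n]=c; f=c["frame"]
    if save:
        g=f if crop is None else f[crop[1]:crop[3],crop[0]:crop[2]]
        cv2.imwrite(f"pics/{save}.png",cv2.resize(g[:,:,::-1],None,fx=scale,fy=scale,interpolation=cv2.INTER_CUBIC))
    return c
def rot(c): 
    w,x,y,z=c["attitude"]; return R.from_quat([x,y,z,w]).as_matrix()
def proj(c,P):
    p=(np.atleast_2d(P)-c["origin"])@rot(c); p=p*[1,-1,-1]; q=p@c["camera_matrix"].T
    return q[:,:2]/q[:,2:]
def back(c,uv,z):
    uv=np.atleast_2d(uv); d=np.c_[uv,np.ones(len(uv))]@np.linalg.inv(c["camera_matrix"]).T*[1,-1,-1]@rot(c).T
    o=np.array(c["origin"]); return o+d*((z-o[2])/d[:,2])[:,None]
def box(x,y,yaw,dx,dy,z0,z1):
    P=np.array([[a*dx/2,b*dy/2] for a in(-1,1) for b in(-1,1)])@np.array([[np.cos(yaw),np.sin(yaw)],[-np.sin(yaw),np.cos(yaw)]])+[x,y]
    return np.r_[np.c_[P,[z0]*4],np.c_[P,[z1]*4]]
def fit(c,mask,g,dims,z0,z1,win=.09):
    """silhouette fit of an upright box; returns x,y,yaw,IoU"""
    S=4
    u=proj(c,box(g[0],g[1],0,2*win,2*win,z0,z1)); a=np.maximum(u.min(0).astype(int),0); b=u.max(0).astype(int)+1
    m=cv2.resize(mask[a[1]:b[1],a[0]:b[0]].astype(np.float32),None,fx=S,fy=S,interpolation=cv2.INTER_LINEAR)
    def cost(p):
        h=cv2.convexHull((((proj(c,box(*p,*dims,z0,z1))-a+.5)*S-.5)*16).astype(np.int32))
        r=np.zeros_like(m); cv2.fillConvexPoly(r,h,1,shift=4); return -np.minimum(r,m).sum()/np.maximum(r,m).sum()
    best=None
    for y0 in ([g[2]] if len(g)>2 else np.arange(0,np.pi,np.pi/6)):
        s=np.array([g[0],g[1],y0]); o=minimize(cost,s,method="Nelder-Mead",options=dict(initial_simplex=[s,s+[.01,0,0],s+[0,.01,0],s+[0,0,.2]],xatol=1e-4,fatol=1e-4))
        if best is None or o.fun<best.fun: best=o
    return np.r_[best.x,-best.fun]
def packmask(f):
    v=f.max(2).astype(int); s=v-f.min(2); return ((v<70)&(s<30)).astype(np.uint8)
E
python3 - <<'E'
from h import *
np.set_printoptions(precision=4,suppress=True)
t=shot("top"); s=shot("side"); f=.7
o=get_obs(); e=o["ee_pos"]; print("tcp px",proj(t,e)/f,proj(s,e)/f)
for px in [(373,313),(384,380),(482,371)]:
    g=back(t,np.array(px)*f,.03)[0][:2]
    for c in(t,s): print(px,fit(c,packmask(c["frame"]),g,(.028,.08),0,.032))
for n,z,P in [("knobtop",.101,[(205,312)]),("cover",.0655,[(218,246),(296,248),(297,383),(218,385)]),("handle top",.032,[(505,294)]),("railends",.052,[(543,258),(530,340)]),("box2top",.082,[(553,268),(609,277),(600,339),(543,329)]),
  ("can",.15,[(355,175)]),("mug",.09,[(425,183)]),("glue",.09,[(224,427)]),("tyre",.03,[(553,377)]),("driver",.02,[(417,424),(507,432)]),("red",.032,[(361,261)])]:
    w=back(t,np.array(P)*f,z); print(n,w[:,:2].round(3).tolist(),w.mean(0)[:2])
print("side knob",back(s,np.array([(382,210)])*f,.101),"side handle",back(s,np.array([(458,422)])*f,.032))
E
```

```text
tcp px [[725.38   514.7498]] [[100.7743 607.7233]]
(373, 313) [ 0.5431  0.0164 -0.3493  0.8744]
(373, 313) [ 0.5434  0.0182 -0.2603  0.5634]
(384, 380) [ 0.4201 -0.0073 -0.3236  0.897 ]
(384, 380) [ 0.4207 -0.0044 -0.214   0.7571]
(482, 371) [ 0.4404 -0.1886  3.0775  0.7614]
(482, 371) [ 0.4402 -0.1866  3.1327  0.4808]
knobtop [[0.525, 0.309]] [0.5252 0.309 ]
cover [[0.653, 0.302], [0.653, 0.16], [0.407, 0.147], [0.4, 0.286]] [0.5286 0.2236]
handle top [[0.584, -0.231]] [ 0.5841 -0.231 ]
railends [[0.651, -0.299], [0.496, -0.273]] [ 0.5734 -0.2861]
box2top [[0.625, -0.31], [0.611, -0.412], [0.498, -0.393], [0.513, -0.291]] [ 0.5619 -0.3516]
can [[0.767, 0.052]] [0.7673 0.0524]
mug [[0.777, -0.074]] [ 0.777 -0.074]
glue [[0.328, 0.266]] [0.3277 0.2656]
tyre [[0.431, -0.32]] [ 0.4312 -0.3197]
driver [[0.34, -0.071], [0.329, -0.236]] [ 0.3349 -0.1533]
red [[0.64, 0.041]] [0.6399 0.0408]
side knob [[0.5277 0.3052 0.101 ]] side handle [[ 0.5863 -0.2274  0.032 ]]
```

```bash
cat >> h.py <<'E'
def plan(x,y,z,phi=None):
    """turn about tool z (deg), then tool-axis shift, to reach world x,y,z with tool-x heading phi (deg)"""
    o=get_obs(); w,a,b,c=o["ee_rot"]; M=R.from_quat([a,b,c,w]).as_matrix()
    h=np.degrees(np.arctan2(M[1,0],M[0,0])); phi=h if phi is None else phi
    tilt=np.degrees(np.arccos(-M[2,2])); p=np.radians(phi); d=np.array([x,y,z])-o["ee_pos"]
    X=np.array([np.cos(p),np.sin(p),0]);Y=np.array([np.sin(p),-np.cos(p),0])
    print("turn z",round(-((phi-h+180)%360-180),2),"shift",np.round([d@X,d@Y,-d[2]],4),"tilt",round(tilt,2),"j6",o["q"][5].round(2),"t",o["time_s"].__round__(2),"tcp",o["ee_pos"].round(4),"F",o["wrist_force"].round(1),"w",round(o["width"],4),"grip",round(o["grip_force"],1))
E
python3 -m inch '{"fingers":[1,1,1,1,1,1,1,1],"travel":[[0,0,0],[0,0,0],[0,0,0],[0,0,0],[0,0,0],[0,0,0],[0,0,0],[0,0,0]],"rot":[[0,0,-8.9],[0,0,-8.9],[0,0,-8.9],[0,0,-8.9],[0,0,-8.9],[0,0,-8.9],[0,0,-8.9],[0,0,-8.9]]}'
python3 -m inch '{"fingers":[1,1,1,1,1,1,1,1],"travel":[[0.052,0.022,0],[0.052,0.022,0],[0.052,0.022,0],[0.052,0.022,0],[0.052,0.022,0],[0.052,0.022,0],[0.052,0.022,0],[0.052,0.022,0]],"rot":[[0,0,0],[0,0,0],[0,0,0],[0,0,0],[0,0,0],[0,0,0],[0,0,0],[0,0,0]]}'
python3 -c "
from h import *
plan(.526,.307,.13,93.15)"
```

```text
time_s: 1.2
ee_pos: [0.2142, -0.5335, 0.231]
ee_rot: [-0.0, 0.686, 0.728, 0.0]
wrist_force: [-0.4, 1.0, 0.1]
width: 0.0852
grip_force: 0.0
time_s: 2.2
ee_pos: [0.368, -0.1071, 0.2314]
ee_rot: [0.0, 0.688, 0.726, 0.0]
wrist_force: [1.2, -0.1, -0.1]
width: 0.0854
grip_force: 0.0
turn z -0.1 shift [0.4048 0.1806 0.1014] tilt 0.05 j6 1.02 t 2.2 tcp [ 0.368  -0.1071  0.2314] F [ 1.2 -0.1 -0.1] w 0.0854 grip 0.0
```

```bash
python3 -m inch '{"fingers":[1,1,1,1,1,1,1,1],"travel":[[0.05,0.022,0],[0.05,0.022,0],[0.05,0.022,0],[0.05,0.022,0],[0.05,0.022,0],[0.05,0.022,0],[0.05,0.022,0],[0.02,0.01,0.03]],"rot":[[0,0,0],[0,0,0],[0,0,0],[0,0,0],[0,0,0],[0,0,0],[0,0,0],[0,0,0]]}' >/dev/null
python3 -m inch '{"fingers":[1,1,1],"travel":[[0,0,0.03],[0,0,0],[0,0,0]],"rot":[[0,0,0],[0,0,0],[0,0,0]]}' >/dev/null
python3 -c "
from h import *
plan(.526,.307,.07,93.15)
shot('side','k1',(150,60,450,285),2.6); c=shot('top','k2',(80,150,280,300),4)
print(proj(CAM['side'],get_obs()['ee_pos']),proj(c,get_obs()['ee_pos']))"
```

```text
turn z -0.09 shift [0.0368 0.0162 0.1022] tilt 0.04 j6 1.86 t 3.58 tcp [0.5119 0.2693 0.1722] F [0.1 0.5 0.7] w 0.0854 grip 0.0
[[262.12896837 131.67081953]] [[152.78422347 219.56839752]]
```

View pics/k1.png

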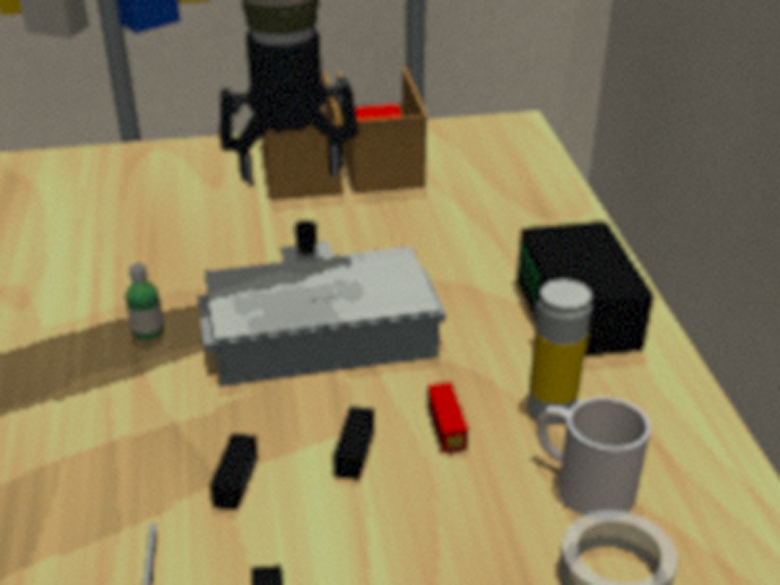

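The open gripper sits above the cover, just short of the knob at (305,235) in the crop. Next I move over the knob, descend and grip.

```bash
python3 -m inch '{"fingers":[1,1,1,1,1,1],"travel":[[0.037,0.016,0],[0,0,0.04],[0,0,0.04],[0,0,0.02],[0,0,0],[0,0,0]],"rot":[[0,0,0],[0,0,0],[0,0,0],[0,0,0],[0,0,0],[0,0,0]]}'
python3 -m inch '{"fingers":[0,0,0,0,0,0,0,0],"travel":[[0,0,0],[0,0,0],[0,0,0],[0,0,0],[0,0,0],[0,0,0],[0,0,0],[0,0,0]],"rot":[[0,0,0],[0,0,0],[0,0,0],[0,0,0],[0,0,0],[0,0,0],[0,0,0],[0,0,0]]}' 50
```

```text
time_s: 4.42
ee_pos: [0.5268, 0.3075, 0.0731]
ee_rot: [0.001, 0.688, 0.726, 0.001]
wrist_force: [-0.3, 0.1, 1.0]
width: 0.0858
grip_force: 0.0
time_s: 5.42
ee_pos: [0.5272, 0.3075, 0.0722]
ee_rot: [0.001, 0.688, 0.726, 0.001]
wrist_force: [4.8, -0.3, 3.5]
width: 0.0268
grip_force: 49.8
```

```bash
python3 -m inch '{"fingers":[0,0,0,0,0,0,0,0],"travel":[[0.01,0,0],[0.015,0,0],[0.015,0,0],[0.015,0,0],[0.015,0,0],[0.015,0,0],[0.015,0,0],[0.013,0,0]],"rot":[[0,0,0],[0,0,0],[0,0,0],[0,0,0],[0,0,0],[0,0,0],[0,0,0],[0,0,0]]}'
python3 -m inch '{"fingers":[0,0,0],"travel":[[0.003,0,0],[0,0,0],[0,0,0]],"rot":[[0,0,0],[0,0,0],[0,0,0]]}'
```

```text
time_s: 6.42
ee_pos: [0.5208, 0.4186, 0.0721]
ee_rot: [0.002, 0.688, 0.725, -0.0]
wrist_force: [3.5, -3.3, 5.4]
width: 0.0264
grip_force: 50.0
time_s: 6.8
ee_pos: [0.5206, 0.4224, 0.0722]
ee_rot: [0.001, 0.688, 0.726, 0.001]
wrist_force: [4.9, -3.3, 5.1]
width: 0.0266
grip_force: 50.2
```

```bash
python3 -m inch '{"fingers":[1,1,1,1,1,1,1,1],"travel":[[0,0,0],[0,0,0],[0,0,0],[0,0,0],[0,0,-0.04],[0,0,-0.05],[0,0,-0.03],[0,0,0]],"rot":[[0,0,0],[0,0,0],[0,0,0],[0,0,0],[0,0,0],[0,0,0],[0,0,0],[0,0,0]]}' >/dev/null
python3 -m inch '{"fingers":[1,1,1,1,1,1],"travel":[[-0.05,-0.02,0],[-0.05,-0.02,0],[-0.05,-0.02,0],[-0.05,-0.02,0],[-0.05,-0.02,0],[0,0,0]],"rot":[[0,0,0],[0,0,0],[0,0,0],[0,0,0],[0,0,0],[0,0,0]]}' >/dev/null
python3 - <<'E'
from h import *
np.set_printoptions(precision=4,suppress=True)
c=shot("top","o1",(80,140,280,290),4); s=shot("side","o2",(150,60,450,285),2.6)
m=packmask(c["frame"])
for g in [(.543,.017),(.42,-.007),(.44,-.188)]:
    print(fit(c,m,g,(.028,.08),0,.032))
plan(.42,-.007,.15,90-18)
E
```

```text
[ 0.5431  0.0163 -0.3491  0.8829]
[ 0.4198 -0.0075  2.8104  0.8987]
[ 0.4404 -0.1886  3.0775  0.7663]
turn z 21.0 shift [-0.1701  0.042   0.0406] tilt 0.04 j6 1.71 t 8.65 tcp [0.4326 0.1678 0.1906] F [ 0.4  0.4 -0.7] w 0.0853 grip 0.0
```

View pics/o1.png

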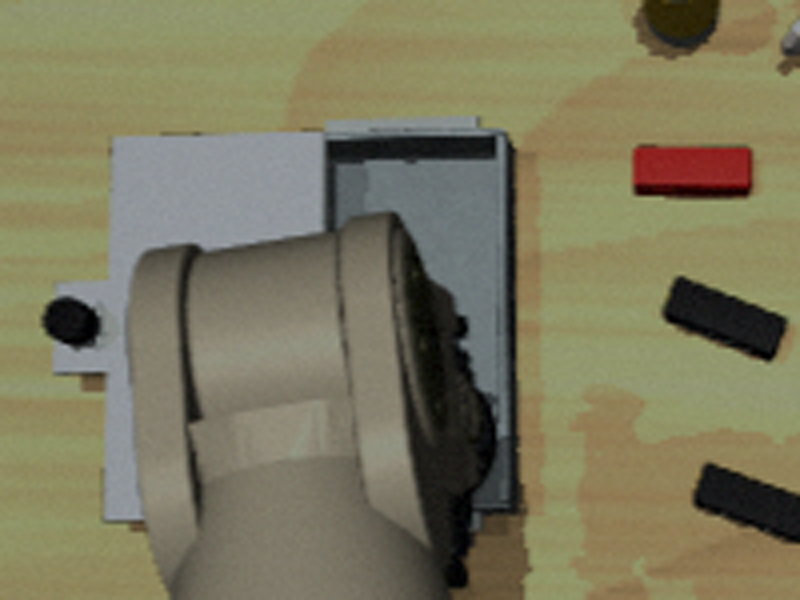

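View pics/o2.png

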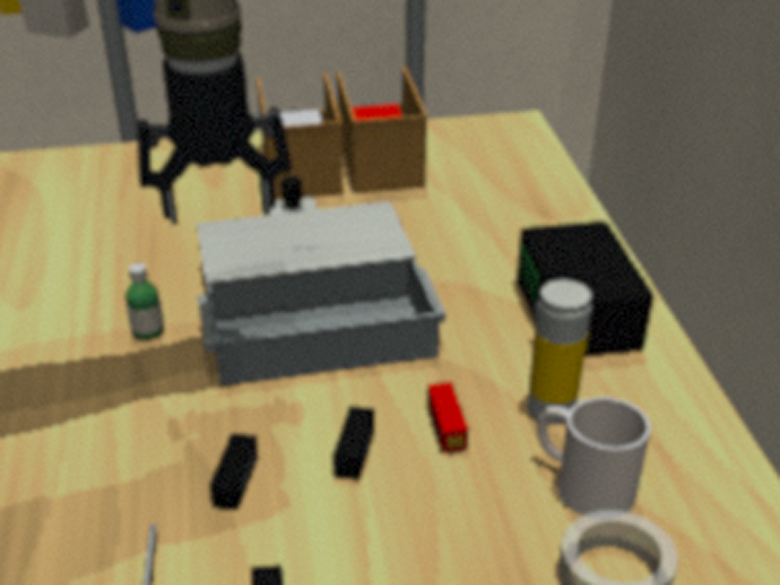

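The cover is fully out, with the bin's right edge at (510,130)–(518,512) and the knob at (71,321). I fetch the nearest pack first.

```bash
python3 -m inch '{"fingers":[1,1,1,1],"travel":[[0,0,0],[0,0,0],[0,0,0],[0,0,0]],"rot":[[0,0,7.3],[0,0,7.3],[0,0,7.4],[0,0,0]]}' >/dev/null
python3 -m inch '{"fingers":[1,1,1,1,1,1,1],"travel":[[-0.043,0.01,0],[-0.043,0.01,0.01],[-0.043,0.01,0.01],[-0.041,0.012,0.02],[0,0,0.04],[0,0,0],[0,0,0]],"rot":[[0,0,0],[0,0,0],[0,0,0],[0,0,0],[0,0,0],[0,0,0],[0,0,0]]}' >/dev/null
python3 - <<'E'
from h import *
c=shot("top")
w=back(c,[(207.5,172.5),(209.5,268)],.06); print("bin right edge",w); k=back(c,[(97.75,220.25)],.101); print("knob",k)
plan(.4198,-.0075,.012,71)
E
```

```text
bin right edge [[0.6577952  0.1597086  0.06      ]
 [0.40785046 0.14308194 0.06      ]]
knob [[0.51760268 0.42213591 0.101     ]]
turn z 0.21 shift [-0.0012  0.0016  0.1005] tilt 0.1 j6 1.69 t 10.07 tcp [ 0.4186 -0.0059  0.1125] F [ 0.1 -0.4 -0.2] w 0.0854 grip 0.0
```

```bash
python3 -m inch '{"fingers":[1,1,1,1],"travel":[[0,0,0.05],[0,0,0.04],[0,0,0.01],[0,0,0]],"rot":[[0,0,0],[0,0,0],[0,0,0],[0,0,0]]}'
python3 -m inch '{"fingers":[0,0,0,0,0,0,0],"travel":[[0,0,0],[0,0,0],[0,0,0],[0,0,0],[0,0,0],[0,0,0],[0,0,0]],"rot":[[0,0,0],[0,0,0],[0,0,0],[0,0,0],[0,0,0],[0,0,0],[0,0,0]]}' 60
python3 -m inch '{"fingers":[0,0,0,0,0,0],"travel":[[0,0,-0.03],[0,0,-0.05],[0,0,-0.06],[0,0,0],[0,0,0],[0,0,0]],"rot":[[0,0,0],[0,0,0],[0,0,-7.5],[0,0,-7.5],[0,0,-7.4],[0,0,0]]}'
python3 -c "
from h import *
plan(.4607,.2093,.15,93.4)"
```

```text
time_s: 10.58
ee_pos: [0.4182, -0.0061, 0.0121]
ee_rot: [0.0, 0.813, 0.582, 0.0]
wrist_force: [1.5, 0.5, 0.5]
width: 0.0853
grip_force: 0.0
time_s: 11.45
ee_pos: [0.4186, -0.0066, 0.0123]
ee_rot: [0.001, 0.814, 0.581, 0.001]
wrist_force: [-1.4, 0.4, 6.8]
width: 0.0268
grip_force: 59.6
time_s: 12.2
ee_pos: [0.4172, -0.0063, 0.1513]
ee_rot: [-0.0, 0.686, 0.728, -0.0]
wrist_force: [0.1, 0.4, -1.5]
width: 0.0266
grip_force: 59.8
turn z -0.01 shift [0.2126 0.0562 0.0013] tilt 0.01 j6 1.3 t 12.2 tcp [ 0.4172 -0.0063  0.1513] F [ 0.1  0.4 -1.5] w 0.0266 grip 59.8
```

```bash
python3 -m inch '{"fingers":[0,0,0,0,0,0,0],"travel":[[0.043,0.011,0],[0.043,0.011,0],[0.043,0.011,0],[0.043,0.011,0],[0.041,0.012,0],[0,0,0],[0,0,0]],"rot":[[0,0,0],[0,0,0],[0,0,0],[0,0,0],[0,0,0],[0,0,0],[0,0,0]]}'
python3 -c "
from h import *
plan(.4607,.2093,.018,93.4)"
```

```text
time_s: 13.08
ee_pos: [0.4598, 0.2093, 0.1507]
ee_rot: [-0.0, 0.686, 0.728, -0.001]
wrist_force: [0.4, -0.5, -1.5]
width: 0.0268
grip_force: 59.7
turn z 0.03 shift [-1.000e-04  9.000e-04  1.327e-01] tilt 0.11 j6 1.78 t 13.07 tcp [0.4598 0.2093 0.1507] F [ 0.4 -0.5 -1.5] w 0.0268 grip 59.7
```

```bash
python3 -m inch '{"fingers":[0,0,0,0,0,0],"travel":[[0,0,0.04],[0,0,0.04],[0,0,0.03],[0,0,0.015],[0,0,0.007],[0,0,0]],"rot":[[0,0,0],[0,0,0],[0,0,0],[0,0,0],[0,0,0],[0,0,0]]}'
python3 -m inch '{"fingers":[0.5,0.5,0.5,0.5,0.5,0.5,0.5,0.5],"travel":[[0,0,0],[0,0,0],[0,0,0],[0,0,-0.03],[0,0,-0.05],[0,0,-0.05],[0,0,0],[0,0,0]],"rot":[[0,0,0],[0,0,0],[0,0,0],[0,0,0],[0,0,0],[0,0,0],[0,0,0],[0,0,0]]}'
python3 -c "
from h import *
plan(.543,.0165,.13,70)"
```

```text
time_s: 13.82
ee_pos: [0.4609, 0.2094, 0.0197]
ee_rot: [0.0, 0.686, 0.728, 0.0]
wrist_force: [0.4, -0.4, -1.2]
width: 0.0264
grip_force: 59.7
time_s: 14.82
ee_pos: [0.4604, 0.2097, 0.1492]
ee_rot: [0.0, 0.685, 0.728, 0.0]
wrist_force: [-0.1, -0.6, -0.7]
width: 0.0428
grip_force: 0.0
turn z 23.48 shift [-0.1533  0.1437  0.0192] tilt 0.02 j6 1.78 t 14.82 tcp [0.4604 0.2097 0.1492] F [-0.1 -0.6 -0.7] w 0.0428 grip 0.0
```

```bash
python3 -m inch '{"fingers":[1,1,1,1],"travel":[[0,0,0],[0,0,0],[0,0,0],[0,0,0]],"rot":[[0,0,7.8],[0,0,7.8],[0,0,7.9],[0,0,0]]}' >/dev/null
python3 - <<'E'
from h import *
c=shot("top","o3",(80,140,360,340),2.8); m=packmask(c["frame"])
for g in [(.543,.017),(.44,-.188)]: print(fit(c,m,g,(.028,.08),0,.032).round(4))
plan(.543,.0165,.11,70)
E
```

```text
[0.5431 0.0164 2.7915 0.8763]
[ 0.4404 -0.1886  3.0775  0.7731]
turn z 0.12 shift [-0.1527  0.1444  0.0379] tilt 0.16 j6 2.19 t 15.38 tcp [0.4595 0.2094 0.1479] F [-0.3  0.4 -0.6] w 0.0851 grip 0.0
```

View pics/o3.png

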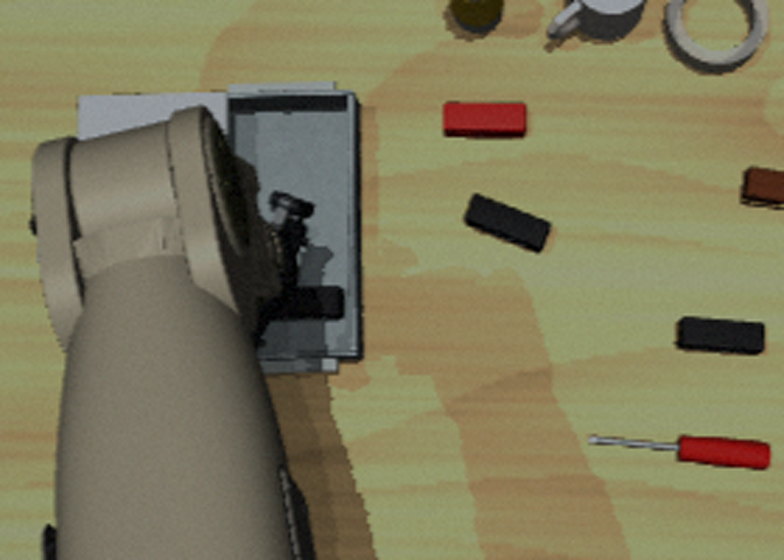

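The first pack is in the bin at (315,302), and the other two are undisturbed at (507,223) and (720,335). Now the second pack.

```bash
python3 -m inch '{"fingers":[1,1,1,1,1,1],"travel":[[-0.038,0.036,0],[-0.038,0.036,0],[-0.038,0.036,0],[-0.038,0.036,0.02],[0,0,0.02],[0,0,0]],"rot":[[0,0,0],[0,0,0],[0,0,0],[0,0,0],[0,0,0],[0,0,0]]}' >/dev/null
python3 -c "
from h import *
plan(.543,.0165,.012,70)"
```

```text
turn z -0.01 shift [-0.0001  0.0013  0.095 ] tilt 0.29 j6 1.8 t 16.12 tcp [0.5418 0.017  0.107 ] F [0.2 0.2 0.4] w 0.0856 grip 0.0
```

```bash
python3 -m inch '{"fingers":[1,1,1,1],"travel":[[0,0,0.05],[0,0,0.035],[0,0,0.01],[0,0,0]],"rot":[[0,0,0],[0,0,0],[0,0,0],[0,0,0]]}'
python3 -m inch '{"fingers":[0,0,0,0,0,0,0],"travel":[[0,0,0],[0,0,0],[0,0,0],[0,0,0],[0,0,0],[0,0,0],[0,0,0]],"rot":[[0,0,0],[0,0,0],[0,0,0],[0,0,0],[0,0,0],[0,0,0],[0,0,0]]}' 60
python3 -m inch '{"fingers":[0,0,0,0,0,0],"travel":[[0,0,-0.03],[0,0,-0.05],[0,0,-0.06],[0,0,0],[0,0,0],[0,0,0]],"rot":[[0,0,0],[0,0,0],[0,0,-7.8],[0,0,-7.8],[0,0,-7.8],[0,0,0]]}'
python3 -c "
from h import *
plan(.6004,.2177,.15,93.4)"
```

```text
time_s: 16.62
ee_pos: [0.5437, 0.0181, 0.0147]
ee_rot: [-0.0, 0.819, 0.574, -0.0]
wrist_force: [1.1, 0.0, 0.8]
width: 0.0853
grip_force: 0.0
time_s: 17.5
ee_pos: [0.5447, 0.0174, 0.0153]
ee_rot: [0.001, 0.819, 0.573, 0.001]
wrist_force: [-0.7, -0.8, 5.2]
width: 0.0265
grip_force: 60.4
time_s: 18.25
ee_pos: [0.5433, 0.0176, 0.154]
ee_rot: [-0.0, 0.687, 0.727, -0.0]
wrist_force: [0.7, 0.0, -1.7]
width: 0.0269
grip_force: 59.6
turn z -0.11 shift [0.1964 0.0688 0.004 ] tilt 0.04 j6 1.4 t 18.25 tcp [0.5433 0.0176 0.154 ] F [ 0.7  0.  -1.7] w 0.0269 grip 59.6
```

```bash
python3 -m inch '{"fingers":[0,0,0,0,0,0,0],"travel":[[0.039,0.014,0],[0.039,0.014,0],[0.039,0.014,0],[0.039,0.014,0],[0.039,0.013,0],[0,0,0],[0,0,0]],"rot":[[0,0,0],[0,0,0],[0,0,0],[0,0,0],[0,0,0],[0,0,0],[0,0,0]]}'
python3 -c "
from h import *
plan(.6004,.2177,.021,93.4)"
```

```text
time_s: 19.12
ee_pos: [0.6005, 0.216, 0.1534]
ee_rot: [-0.0, 0.686, 0.727, -0.001]
wrist_force: [-0.5, -0.8, -1.0]
width: 0.0265
grip_force: 59.6
turn z -0.09 shift [0.0018 0.     0.1324] tilt 0.11 j6 1.73 t 19.12 tcp [0.6005 0.216  0.1534] F [-0.5 -0.8 -1. ] w 0.0265 grip 59.6
```

```bash
python3 -m inch '{"fingers":[0,0,0,0,0,0],"travel":[[0,0,0.04],[0,0,0.04],[0,0,0.03],[0,0,0.015],[0,0,0.007],[0,0,0]],"rot":[[0,0,0],[0,0,0],[0,0,0],[0,0,0],[0,0,0],[0,0,0]]}'
python3 -m inch '{"fingers":[0.5,0.5,0.5,0.5,0.5,0.5,0.5,0.5],"travel":[[0,0,0],[0,0,0],[0,0,0],[0,0,-0.03],[0,0,-0.05],[0,0,-0.05],[0,0,0],[0,0,0]],"rot":[[0,0,0],[0,0,0],[0,0,0],[0,0,0],[0,0,0],[0,0,0],[0,0,0],[0,0,0]]}'
python3 -m inch '{"fingers":[1,1,1,1],"travel":[[-0.05,-0.02,0],[-0.05,-0.02,0],[-0.05,-0.02,0],[0,0,0]],"rot":[[0,0,2],[0,0,2],[0,0,2],[0,0,0]]}'>/dev/null
python3 - <<'E'
from h import *
c=shot("top"); m=packmask(c["frame"])
print(fit(c,m,(.44,-.188),(.028,.08),0,.032).round(4)); s=shot("side"); print(fit(s,packmask(s["frame"]),(.44,-.188),(.028,.08),0,.032).round(4))
plan(.4404,-.188,.11,87)
E
```

```text
time_s: 19.88
ee_pos: [0.6015, 0.216, 0.0228]
ee_rot: [0.0, 0.686, 0.727, 0.0]
wrist_force: [-0.5, -0.1, -1.4]
width: 0.0267
grip_force: 59.7
time_s: 20.88
ee_pos: [0.601, 0.2163, 0.1522]
ee_rot: [0.0, 0.686, 0.728, 0.0]
wrist_force: [-0.5, -0.3, 0.3]
width: 0.0429
grip_force: 0.0
[ 0.4405 -0.1886 -0.0603  0.7644]
[ 0.4403 -0.1873  3.1306  0.4789]
turn z 0.3 shift [-0.2576 -0.0901  0.041 ] tilt 0.13 j6 1.59 t 21.48 tcp [0.5439 0.0645 0.151 ] F [ 0.2 -0.3 -0.2] w 0.0853 grip 0.0
```

```bash
python3 -m inch '{"fingers":[1,1,1,1,1,1,1,1],"travel":[[-0.043,-0.015,0],[-0.043,-0.015,0],[-0.043,-0.015,0],[-0.043,-0.015,0],[-0.043,-0.015,0.02],[-0.042,-0.015,0.02],[0,0,0],[0,0,0]],"rot":[[0,0,0],[0,0,0],[0,0,0],[0,0,0],[0,0,0],[0,0,0],[0,0,0],[0,0,0]]}' >/dev/null
python3 -c "
from h import *
plan(.4404,-.188,.012,87)"
```

```text
turn z 0.43 shift [-0.0013 -0.0031  0.0999] tilt 0.06 j6 1.05 t 22.48 tcp [ 0.4436 -0.1869  0.1119] F [-0.5  0.2 -0.9] w 0.0853 grip 0.0
```

```bash
python3 -m inch '{"fingers":[1,1,1,1],"travel":[[0,-0.003,0.05],[0,0,0.04],[0,0,0.01],[0,0,0]],"rot":[[0,0,0],[0,0,0],[0,0,0],[0,0,0]]}'
python3 -m inch '{"fingers":[0,0,0,0,0,0,0],"travel":[[0,0,0],[0,0,0],[0,0,0],[0,0,0],[0,0,0],[0,0,0],[0,0,0]],"rot":[[0,0,0],[0,0,0],[0,0,0],[0,0,0],[0,0,0],[0,0,0],[0,0,0]]}' 60
python3 -m inch '{"fingers":[0,0,0,0,0],"travel":[[0,0,-0.03],[0,0,-0.05],[0,0,-0.06],[0,0,0],[0,0,0]],"rot":[[0,0,0],[0,0,0],[0,0,-6.3],[0,0,0],[0,0,0]]}'
python3 -c "
from h import *
plan(.5305,.2135,.15,93.4)"
```

```text
time_s: 22.98
ee_pos: [0.4408, -0.1867, 0.0126]
ee_rot: [-0.0, 0.722, 0.691, -0.0]
wrist_force: [0.1, -0.8, 0.9]
width: 0.0858
grip_force: 0.0
time_s: 23.85
ee_pos: [0.4409, -0.1881, 0.0133]
ee_rot: [0.001, 0.723, 0.691, 0.0]
wrist_force: [0.5, 0.5, 6.6]
width: 0.0265
grip_force: 60.9
time_s: 24.48
ee_pos: [0.4398, -0.1874, 0.152]
ee_rot: [0.0, 0.684, 0.729, -0.0]
wrist_force: [0.2, 0.5, -1.0]
width: 0.0273
grip_force: 60.0
turn z 0.23 shift [0.3949 0.1143 0.002 ] tilt 0.0 j6 0.94 t 24.48 tcp [ 0.4398 -0.1874  0.152 ] F [ 0.2  0.5 -1. ] w 0.0273 grip 60.0
```

```bash
python3 -m inch '{"fingers":[0,0,0,0,0,0,0,0],"travel":[[0.05,0.014,0],[0.05,0.014,0],[0.05,0.014,0],[0.05,0.014,0],[0.05,0.014,0],[0.05,0.014,0],[0.05,0.014,0],[0.045,0.014,0]],"rot":[[0,0,0],[0,0,0],[0,0,0],[0,0,0],[0,0,0],[0,0,0],[0,0,0],[0,0,0]]}' >/dev/null
python3 -m inch '{"fingers":[0,0],"travel":[[0,0,0],[0,0,0]],"rot":[[0,0,0],[0,0,0]]}'
python3 -c "
from h import *
plan(.5305,.2135,.019,93.4)"
```

```text
time_s: 25.72
ee_pos: [0.525, 0.2134, 0.1502]
ee_rot: [-0.001, 0.684, 0.73, -0.002]
wrist_force: [-0.5, -0.4, -0.1]
width: 0.0266
grip_force: 59.9
turn z 0.29 shift [-0.0002  0.0055  0.1312] tilt 0.25 j6 1.75 t 25.73 tcp [0.525  0.2134 0.1502] F [-0.5 -0.4 -0.1] w 0.0266 grip 59.9
```

```bash
python3 -m inch '{"fingers":[0,0,0,0,0,0],"travel":[[0,0.005,0.04],[0,0,0.04],[0,0,0.03],[0,0,0.015],[0,0,0.005],[0,0,0]],"rot":[[0,0,0],[0,0,0],[0,0,0],[0,0,0],[0,0,0],[0,0,0]]}'
python3 -m inch '{"fingers":[0.5,0.5,0.5,0.5,0.5,0.5,0.5,0.5],"travel":[[0,0,0],[0,0,0],[0,0,0],[0,0,-0.03],[0,0,-0.05],[0,0,-0.05],[0,0,0],[0,0,0]],"rot":[[0,0,0],[0,0,0],[0,0,0],[0,0,0],[0,0,0],[0,0,0],[0,0,0],[0,0,0]]}'
python3 -m inch '{"fingers":[1,1,1,1,1,1],"travel":[[-0.05,-0.01,0],[-0.05,-0.01,0],[-0.05,-0.01,0],[-0.05,-0.01,0],[-0.05,-0.01,0],[0,0,0]],"rot":[[0,0,0],[0,0,0],[0,0,0],[0,0,0],[0,0,0],[0,0,0]]}'>/dev/null
python3 -c "
from h import *
shot('top','o4',(40,120,440,370),2)"
```

```text
time_s: 26.48
ee_pos: [0.532, 0.2139, 0.0228]
ee_rot: [0.0, 0.684, 0.729, 0.0]
wrist_force: [-0.3, -0.5, -0.6]
width: 0.0271
grip_force: 60.0
time_s: 27.48
ee_pos: [0.5314, 0.2142, 0.1522]
ee_rot: [0.0, 0.684, 0.729, 0.0]
wrist_force: [0.2, 0.4, -0.6]
width: 0.0427
grip_force: 0.0
```

View pics/o4.png

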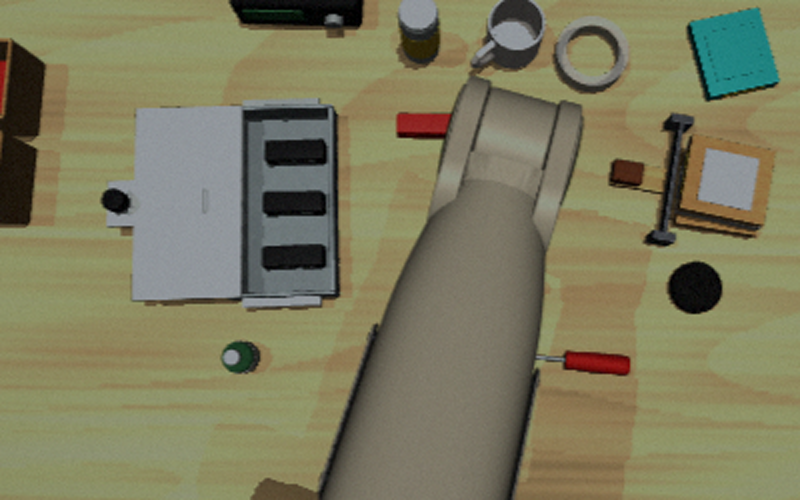

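All three packs lie in the bin at (295,152), (295,203) and (295,257). Next I return to the knob.

```bash
python3 -m inch '{"fingers":[1,1,1,1,1,1,1,1],"travel":[[0.056,0.005,0],[0.056,0.005,0],[0.056,0.005,0],[0.056,0.005,0],[0.056,0.005,0],[0.056,0.005,0],[0.056,0.005,0],[0.056,0.005,0]],"rot":[[0,0,0],[0,0,0],[0,0,0],[0,0,0],[0,0,0],[0,0,0],[0,0,0],[0,0,0]]}' >/dev/null
python3 -m inch '{"fingers":[1,1],"travel":[[0,0,0],[0,0,0]],"rot":[[0,0,0],[0,0,0]]}' >/dev/null
python3 -c "
from h import *
plan(.5207,.4224,.072,93.4)"
```

```text
turn z 0.41 shift [0.0099 0.0142 0.0788] tilt 0.16 j6 2.06 t 29.52 tcp [0.5071 0.4117 0.1508] F [-0.3  0.5  0.1] w 0.0857 grip 0.0
```

```bash
python3 -m inch '{"fingers":[1,1,1,1,1],"travel":[[0.01,0.014,0],[0,0,0.04],[0,0,0.03],[0,0,0.009],[0,0,0]],"rot":[[0,0,0],[0,0,0],[0,0,0],[0,0,0],[0,0,0]]}'
python3 -m inch '{"fingers":[0,0,0,0,0,0,0],"travel":[[0,0,0],[0,0,0],[0,0,0],[0,0,0],[0,0,0],[0,0,0],[0,0,0]],"rot":[[0,0,0],[0,0,0],[0,0,0],[0,0,0],[0,0,0],[0,0,0],[0,0,0]]}' 50
python3 -m inch '{"fingers":[0,0,0,0,0,0,0,0],"travel":[[-0.01,0,0],[-0.015,0,0],[-0.015,0,0],[-0.015,0,0],[-0.015,0,0],[-0.015,0,0],[-0.015,0,0],[-0.014,0,0]],"rot":[[0,0,0],[0,0,0],[0,0,0],[0,0,0],[0,0,0],[0,0,0],[0,0,0],[0,0,0]]}'
python3 -m inch '{"fingers":[0,0,0,0],"travel":[[-0.003,0,0],[0,0,0],[0,0,0],[0,0,0]],"rot":[[0,0,0],[0,0,0],[0,0,0],[0,0,0]]}'
```

```text
time_s: 30.15
ee_pos: [0.522, 0.421, 0.0732]
ee_rot: [-0.0, 0.684, 0.729, -0.001]
wrist_force: [0.6, 0.1, -0.1]
width: 0.0849
grip_force: 0.0
time_s: 31.02
ee_pos: [0.5208, 0.4222, 0.0743]
ee_rot: [-0.001, 0.684, 0.73, -0.0]
wrist_force: [-5.2, -1.2, 6.2]
width: 0.0264
grip_force: 49.6
time_s: 32.02
ee_pos: [0.5273, 0.3103, 0.0743]
ee_rot: [-0.003, 0.683, 0.73, 0.001]
wrist_force: [-7.6, 2.5, 8.4]
width: 0.0267
grip_force: 50.7
time_s: 32.52
ee_pos: [0.5275, 0.3073, 0.0743]
ee_rot: [-0.002, 0.683, 0.73, 0.0]
wrist_force: [-8.2, 5.8, 6.9]
width: 0.0266
grip_force: 50.6
```

```bash
python3 -m inch '{"fingers":[1,1,1,1,1,1,1,1],"travel":[[0,0,0],[0,0,0],[0,0,0],[0,0,0],[0,0,-0.04],[0,0,-0.05],[0,0,-0.03],[0,0,0]],"rot":[[0,0,0],[0,0,0],[0,0,0],[0,0,0],[0,0,0],[0,0,6.7],[0,0,6.7],[0,0,0]]}' >/dev/null
python3 -m inch '{"fingers":[1,1,1,1,1,1,1,1],"travel":[[-0.055,0,0],[-0.055,0,0],[-0.055,0,0],[-0.055,0,0],[-0.055,0,0],[-0.055,0,0],[0,0,0],[0,0,0]],"rot":[[0,0,0],[0,0,0],[0,0,0],[0,0,0],[0,0,0],[0,0,0],[0,0,0],[0,0,0]]}' >/dev/null
python3 - <<'E'
from h import *
c=shot("top","b1",(250,140,450,290),4); s=shot("side","b2",(240,270,400,390),5)
def edge(n):pass
plan(.585,-.229,.07,80.5)
E
```

```text
turn z -0.13 shift [-0.1886  0.1443  0.1227] tilt 0.06 j6 1.53 t 34.62 tcp [ 0.4738 -0.0191  0.1927] F [-0.  -0.2 -0.2] w 0.085 grip 0.0
```

View pics/b1.png

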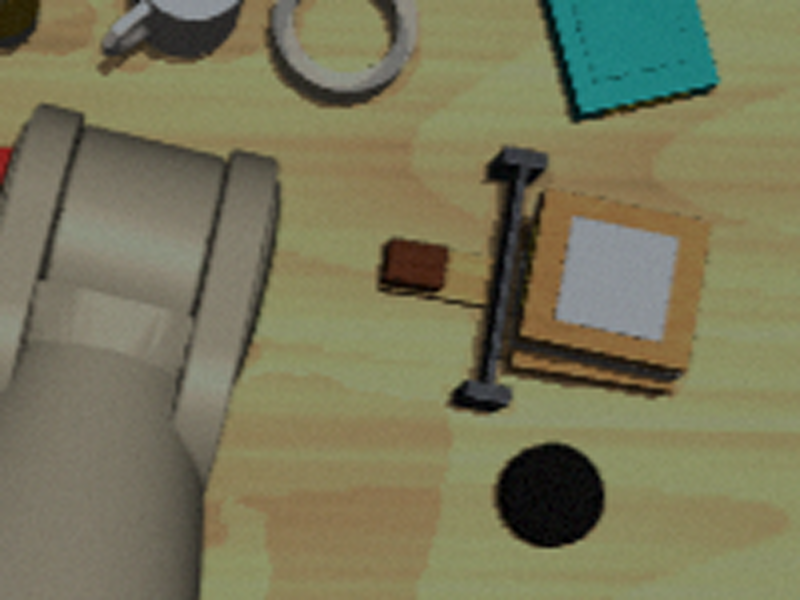

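View pics/b2.png

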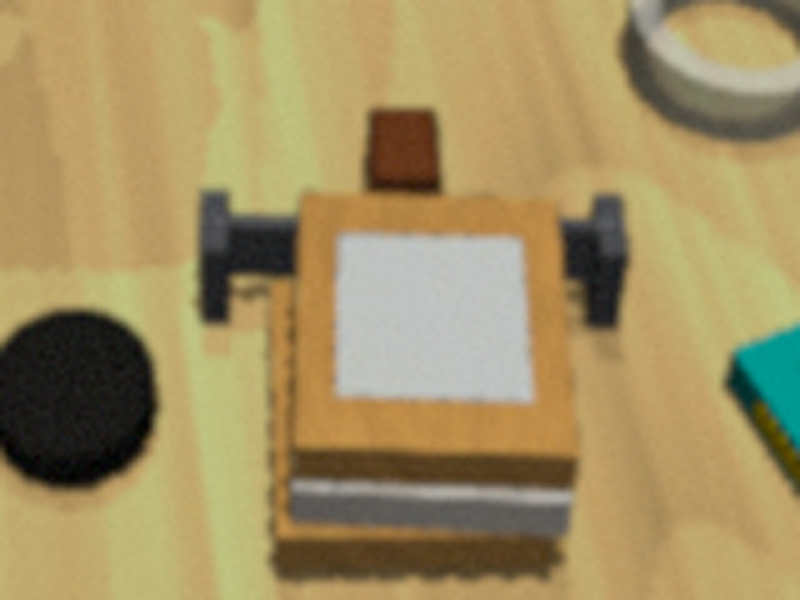

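The handle block top is at about (416,265) in the crop. The tongue passes under the rail and the stack behind it is tidy. I refine the handle pose with a silhouette fit.

```bash
python3 - <<'E'
from h import *
for n in("top","side"):
    c=shot(n); f=c["frame"].astype(int); r,g,b=f[...,0],f[...,1],f[...,2]
    m=((r>1.7*g)&(r<140)&(g<60)).astype(np.uint8); u=proj(c,[.585,-.229,.025])[0].astype(int)
    print(n,m[u[1]-12:u[1]+12,u[0]-14:u[0]+14].sum(), fit(c,m,(.585,-.229,-.16),(.03,.04),.01,.032,.04).round(4))
c=shot("top"); print(back(c,[(354,206.25)],.032), back(c,np.array([(522,165),(484,388)])/4+[250,140],.052))
plan(.585,-.229,.07,81)
E
```

```text
top 155 [ 0.5855 -0.2314 -0.1228  0.7572]
side 170 [ 0.5865 -0.2232 -0.2137  0.5688]
[[ 0.58291593 -0.23234415  0.032     ]] [[ 0.64890432 -0.30003444  0.052     ]
 [ 0.49878638 -0.27318584  0.052     ]]
turn z -0.59 shift [-0.1901  0.1425  0.1231] tilt 0.02 j6 1.53 t 34.77 tcp [ 0.474  -0.0189  0.1931] F [-0.3 -0.3  0. ] w 0.0854 grip 0.0
```

```bash
python3 -m inch '{"fingers":[1,1,1,1,1,1,1],"travel":[[-0.048,0.036,0],[-0.048,0.036,0],[-0.048,0.036,0.03],[-0.046,0.036,0.03],[0,0,0.05],[0,0,0],[0,0,0]],"rot":[[0,0,0],[0,0,0],[0,0,0],[0,0,0],[0,0,0],[0,0,0],[0,0,0]]}' >/dev/null
python3 -c "
from h import *
plan(.585,-.230,.013,80.5)"
```

```text
turn z -0.14 shift [-0.0046  0.0047  0.0751] tilt 0.04 j6 1.24 t 35.65 tcp [ 0.5811 -0.2247  0.0881] F [0.4 0.2 0.5] w 0.0853 grip 0.0
```

```bash
python3 -m inch '{"fingers":[1,1,1,1,1],"travel":[[-0.005,0.004,0],[0,0,0.04],[0,0,0.025],[0,0,0.008],[0,0,0]],"rot":[[0,0,0],[0,0,0],[0,0,0],[0,0,0],[0,0,0]]}'
python3 -m inch '{"fingers":[0,0,0,0,0,0,0],"travel":[[0,0,0],[0,0,0],[0,0,0],[0,0,0],[0,0,0],[0,0,0],[0,0,0]],"rot":[[0,0,0],[0,0,0],[0,0,0],[0,0,0],[0,0,0],[0,0,0],[0,0,0]]}' 100
python3 -c "
from h import *
plan(.585,-.230,.013,80.5)"
```

```text
time_s: 36.28
ee_pos: [0.5845, -0.2314, 0.015]
ee_rot: [0.001, 0.764, 0.645, 0.0]
wrist_force: [0.8, -0.4, 0.4]
width: 0.0858
grip_force: 0.0
time_s: 37.15
ee_pos: [0.5847, -0.2315, 0.0151]
ee_rot: [0.001, 0.764, 0.645, 0.001]
wrist_force: [0.3, 0.3, 6.4]
width: 0.0278
grip_force: 99.4
turn z -0.22 shift [ 0.0016 -0.      0.0021] tilt 0.15 j6 1.24 t 37.15 tcp [ 0.5847 -0.2315  0.0151] F [0.3 0.3 6.4] w 0.0278 grip 99.4
```

```bash
python3 -m inch '{"fingers":[0,0,0,0,0,0,0,0],"travel":[[0.005,0,0],[0.008,0,0],[0.01,0,0],[0.01,0,0],[0.01,0,0],[0.01,0,0],[0.01,0,0],[0.01,0,0]],"rot":[[0,0,0],[0,0,0],[0,0,0],[0,0,0],[0,0,0],[0,0,0],[0,0,0],[0,0,0]]}'
python3 -m inch '{"fingers":[0,0,0,0,0,0,0,0],"travel":[[0.01,0,0],[0.01,0,0],[0.01,0,0],[0.01,0,0],[0.01,0,0],[0.01,0,0],[0.01,0,0],[0.008,0,0]],"rot":[[0,0,0],[0,0,0],[0,0,0],[0,0,0],[0,0,0],[0,0,0],[0,0,0],[0,0,0]]}'
python3 -m inch '{"fingers":[0,0,0,0],"travel":[[0,0,0],[0,0,0],[0,0,0],[0,0,0]],"rot":[[0,0,0],[0,0,0],[0,0,0],[0,0,0]]}'
python3 -c "
from h import *
s=shot('side','b3',(200,220,440,400),3.3)"
```

```text
time_s: 38.15
ee_pos: [0.5969, -0.1618, 0.015]
ee_rot: [0.003, 0.765, 0.644, -0.001]
wrist_force: [-2.0, -8.0, 4.8]
width: 0.0277
grip_force: 99.3
time_s: 39.15
ee_pos: [0.6102, -0.0836, 0.0151]
ee_rot: [0.002, 0.765, 0.644, -0.0]
wrist_force: [-1.3, -4.9, 5.7]
width: 0.0277
grip_force: 99.5
time_s: 39.65
ee_pos: [0.6103, -0.0826, 0.015]
ee_rot: [0.001, 0.765, 0.645, 0.001]
wrist_force: [-0.3, -0.9, 7.7]
width: 0.0276
grip_force: 99.5
```

View pics/b3.png

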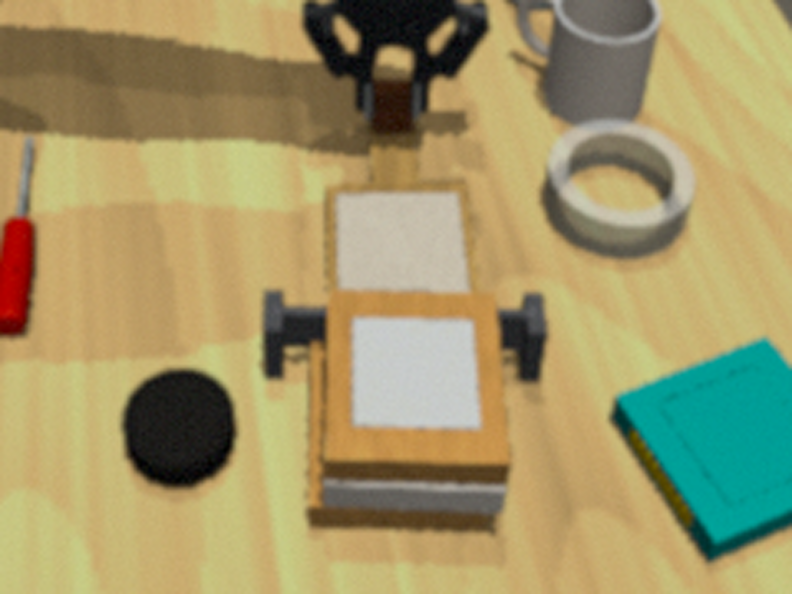

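The board is fully out and the boxes stand neatly on the counter behind the rail, stack top at (415,375). Next I lift the board and check it is level.

```bash
python3 -m inch '{"fingers":[0,0,0,0,0,0,0,0],"travel":[[0,0,-0.01],[0,0,-0.02],[0,0,-0.025],[0,0,-0.03],[0,0,-0.03],[0,0,-0.03],[0,0,-0.02],[0,0,0]],"rot":[[0,0,0],[0,0,0],[0,0,0],[0,0,0],[0,0,0],[0,0,0],[0,0,0],[0,0,0]]}' 120
python3 -m inch '{"fingers":[0,0,0,0,0,0,0,0],"travel":[[0,-0.03,0],[0,-0.03,0],[0,-0.03,0],[0,-0.03,0],[0,-0.03,0],[0,-0.03,0],[0,0,0],[0,0,0]],"rot":[[0,0,0],[0,0,0],[0,0,0],[0,0,0],[0,0,0],[0,0,0],[0,0,0],[0,0,0]]}'
python3 -c "
from h import *
plan(.41,.2154,.17,183.4)
s=shot('side','b4',(150,120,390,300),3.3)"
```

```text
time_s: 40.7
ee_pos: [0.6099, -0.0823, 0.1803]
ee_rot: [0.001, 0.764, 0.645, 0.001]
wrist_force: [0.0, -0.2, -1.3]
width: 0.0275
grip_force: 118.0
time_s: 41.7
ee_pos: [0.4319, -0.0519, 0.1782]
ee_rot: [-0.0, 0.764, 0.645, -0.0]
wrist_force: [0.9, -0.7, -1.0]
width: 0.0268
grip_force: 118.2
turn z -103.13 shift [0.006  0.2681 0.0082] tilt 0.01 j6 1.44 t 41.7 tcp [ 0.4319 -0.0519  0.1782] F [ 0.9 -0.7 -1. ] w 0.0268 grip 118.2
```

View pics/b4.png

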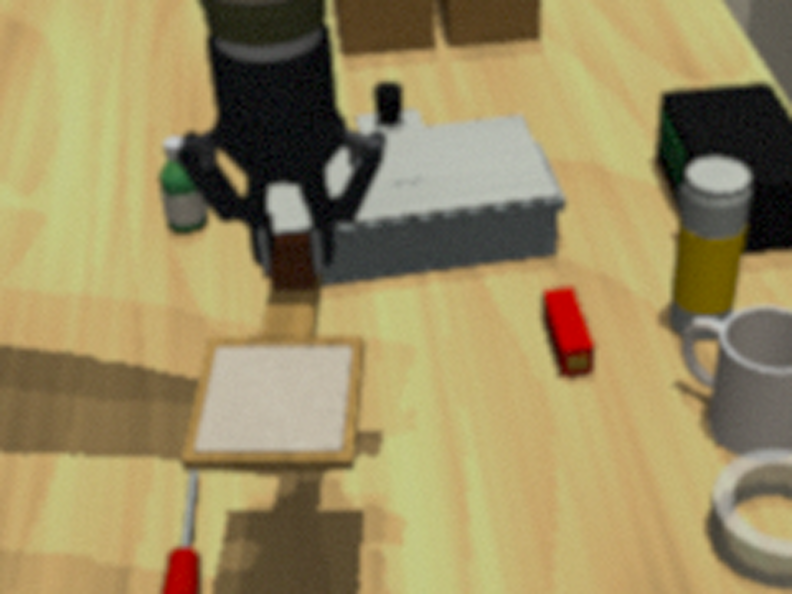

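The board is held by its handle, plate corners at about (213,342), (362,340), (352,458) and (187,460). The cover is shut. I turn the board and check for sag from these corners.

```bash
python3 - <<'E'
from h import *
s=shot("side"); e=get_obs()["ee_pos"]; p=np.radians(80.4); Y=np.array([np.cos(p),np.sin(p),0]);X=np.array([np.sin(p),-np.cos(p),0])
for sag in (0,5,10):
    a=np.radians(sag); Yp=Y*np.cos(a)+np.array([0,0,np.sin(a)]); Z=np.cross(X,Yp); h=np.array([e[0],e[1],e[2]-.0151+.021])-Z*.011
    print(sag,((proj(s,[h-Yp*(.12+b)+X*c for b,c in[(-.055,-.05),(-.055,.05),(.055,.05),(.055,-.05)]])-[150,120])*3.3).round(0).tolist())
E
python3 -m inch '{"fingers":[0,0,0,0,0],"travel":[[0,0,0],[0,0,0],[0,0,0],[0,0,0],[0,0,0]],"rot":[[0,0,-10.3],[0,0,-10.3],[0,0,-10.3],[0,0,-10.3],[0,0,-10.3]]}'>/dev/null
python3 -m inch '{"fingers":[0,0,0,0,0,0,0],"travel":[[0,0,0],[0,0,0],[0,0,0],[0,0,0],[0,0,0],[0,0,0],[0,0,0]],"rot":[[0,0,-10.3],[0,0,-10.3],[0,0,-10.3],[0,0,-10.3],[0,0,-10.4],[0,0,0],[0,0,0]]}'
python3 -c "
from h import *
plan(.41,.2154,.17,183.4)"
```

```text
0 [[206.0, 332.0], [361.0, 332.0], [345.0, 456.0], [173.0, 454.0]]
5 [[207.0, 337.0], [361.0, 338.0], [347.0, 472.0], [178.0, 470.0]]
10 [[209.0, 342.0], [362.0, 342.0], [349.0, 486.0], [182.0, 484.0]]
time_s: 43.3
ee_pos: [0.432, -0.052, 0.1786]
ee_rot: [-0.0, -0.028, 1.0, -0.0]
wrist_force: [0.2, -0.3, -1.7]
width: 0.0272
grip_force: 118.4
turn z -0.19 shift [0.0061 0.2682 0.0086] tilt 0.02 j6 -0.36 t 43.3 tcp [ 0.432  -0.052   0.1786] F [ 0.2 -0.3 -1.7] w 0.0272 grip 118.4
```

```bash
python3 -m inch '{"fingers":[0,0,0,0,0,0,0,0],"travel":[[0.001,0.033,0],[0.001,0.034,0],[0.001,0.034,0],[0.001,0.034,0],[0.001,0.034,0],[0.001,0.034,0],[0,0.033,0],[0,0.032,0]],"rot":[[0,0,0],[0,0,0],[0,0,0],[0,0,0],[0,0,0],[0,0,0],[0,0,0],[0,0,0]]}'>/dev/null
python3 -m inch '{"fingers":[0,0],"travel":[[0,0,0],[0,0,0]],"rot":[[0,0,0],[0,0,0]]}'
python3 -c "
from h import *
plan(.41,.2154,.083,183.4)
shot('side','b5',(150,80,390,260),3.3)"
```

```text
time_s: 44.55
ee_pos: [0.4099, 0.2151, 0.1786]
ee_rot: [-0.0, -0.029, 1.0, -0.0]
wrist_force: [-0.4, -1.0, -1.7]
width: 0.0274
grip_force: 118.6
turn z -0.06 shift [-0.0001  0.0003  0.0956] tilt 0.04 j6 0.25 t 44.55 tcp [0.4099 0.2151 0.1786] F [-0.4 -1.  -1.7] w 0.0274 grip 118.6
```

View pics/b5.png

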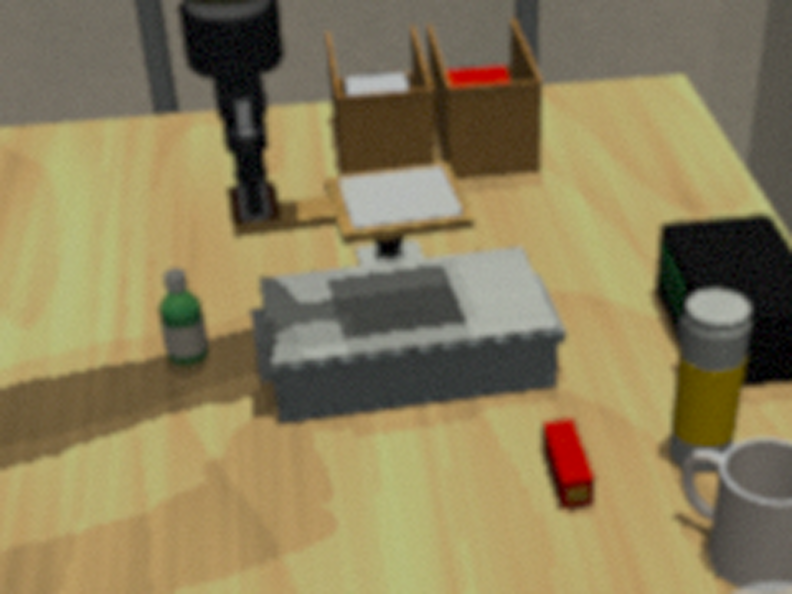

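The board is level above the cover and clear of the knob. I lower it gently.

```bash
python3 -m inch '{"fingers":[0,0,0,0,0,0],"travel":[[0,0,0.03],[0,0,0.03],[0,0,0.02],[0,0,0.01],[0,0,0],[0,0,0]],"rot":[[0,0,0],[0,0,0],[0,0,0],[0,0,0],[0,0,0],[0,0,0]]}'
python3 -m inch '{"fingers":[0,0,0,0,0],"travel":[[0,0,0.003],[0,0,0.002],[0,0,0.002],[0,0,0],[0,0,0]],"rot":[[0,0,0],[0,0,0],[0,0,0],[0,0,0],[0,0,0]]}'
```

```text
time_s: 45.35
ee_pos: [0.4108, 0.2153, 0.0896]
ee_rot: [0.001, -0.029, 1.0, 0.0]
wrist_force: [0.8, 0.4, -1.1]
width: 0.0271
grip_force: 118.6
time_s: 45.98
ee_pos: [0.41, 0.2154, 0.0818]
ee_rot: [0.0, -0.03, 1.0, -0.0]
wrist_force: [-0.3, 0.5, -1.7]
width: 0.0275
grip_force: 118.7
```

```bash
python3 -m inch '{"fingers":[0,0,0,0],"travel":[[0,0,0.001],[0,0,0.001],[0,0,0],[0,0,0]],"rot":[[0,0,0],[0,0,0],[0,0,0],[0,0,0]]}'
python3 -m inch '{"fingers":[0.2,0.4,0.6,0.8,0.8,0.8,0.8,0.8],"travel":[[0,0,0],[0,0,0],[0,0,0],[0,0,0],[0,0,-0.01],[0,0,-0.03],[0,0,-0.05],[0,0,-0.05]],"rot":[[0,0,0],[0,0,0],[0,0,0],[0,0,0],[0,0,0],[0,0,0],[0,0,0],[0,0,0]]}' 20
python3 -m inch '{"fingers":[0.8,0.8,0.8,0.8,0.8,0.8,0.8],"travel":[[0,-0.05,0],[0,-0.05,0],[0,-0.05,0],[0,-0.05,0],[0,-0.05,0],[0,0,0],[0,0,0]],"rot":[[0,0,0],[0,0,0],[0,0,0],[0,0,0],[0,0,0],[0,0,0],[0,0,0]]}'
python3 - <<'E'
from h import *
a=shot("top"); b=shot("side"); f=np.hstack([cv2.resize(c["frame"],(400,300),interpolation=cv2.INTER_AREA) for c in(a,b)])
g=a["frame"][140:290,90:450]; g=cv2.resize(g,(800,333),interpolation=cv2.INTER_CUBIC); h=b["frame"][110:390,160:440]
cv2.imwrite("pics/end.png",np.vstack([g[:,:],np.pad(cv2.resize(h,(267,267)),((0,0),(0,533),(0,0)))])[:,:,::-1])
E
```

```text
time_s: 46.48
ee_pos: [0.41, 0.2154, 0.0805]
ee_rot: [0.0, -0.029, 1.0, 0.0]
wrist_force: [-3.8, -0.3, 6.6]
width: 0.0272
grip_force: 119.8
time_s: 47.48
ee_pos: [0.4097, 0.2152, 0.2217]
ee_rot: [-0.0, -0.029, 1.0, -0.0]
wrist_force: [0.9, 0.1, 0.6]
width: 0.0681
grip_force: 0.0
time_s: 48.35
ee_pos: [0.4246, -0.0341, 0.2201]
ee_rot: [0.0, -0.029, 1.0, 0.0]
wrist_force: [-0.3, -0.6, 0.4]
width: 0.0684
grip_force: 0.0
```

View pics/end.png

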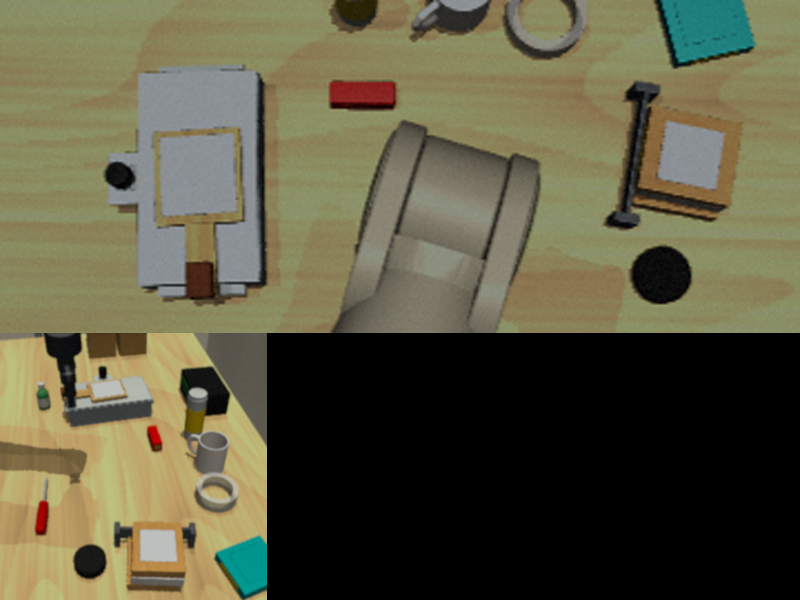

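The board lies flat at (198,177) on the closed cover, whose centre is at about (200,180). The knob is back at its home pixel and the boxes are neatly stacked at (690,160), so I hand in.

```bash
python3 -c "
from rig import *
print(job_done())"
```

```text
the job is handed in; nothing more can be done
None
```

The job is handed in and no verdict came back; in the last pictures the cover is shut over all three packs, the log board lies flat at its middle, and the kit boxes are still stacked behind the rail.

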